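# Lock the exhaust filter cover and start the unit

### The job

The cleaned exhaust filter is back in its unit. Use the flat-bladed driver from the stand to turn both slotted cover screws clockwise as far as they go (a quarter turn, slot in line with the ribs beside the head), stand the driver back upright in its stand with its collar resting on the stand, and then press the wide key fully down so that the narrow key beside it pops up. Leave the bowl, brush and tweezers where they are.

Things in the scene. Friction and masses are not known exactly. Their poses are not given: they have to be found in the camera images.
- unit: Fixed white filter unit, 200 x 300 x 70 mm (x, y, z), with a 130 x 270 mm grey cover plate whose top is 74 mm above the bench, a beige pleated filter under a grille (up to 81 mm high) in its middle, one slotted screw at the cover's left (+y) end and one at its right end, and two interlocked black press keys, one wide and one narrow, side by side on the edge facing the robot. Origin: centre of its underside on the bench; x away from the robot at yaw 0, y to the left, z up.
- screw_left_head (a point): Centre of the top of the left screw head, 87 mm above the bench. Head: 34 mm across, 13 mm high, with a straight slot right across it, 10 mm deep: its mouth is 12.5 mm wide and slopes in to 7.5 mm over the first 5 mm, the lower 5 mm are 7.5 mm wide; the blade must reach into the lower part to turn the head. x runs along the slot, z up (axes turn with the head).
- screw_left (a joint): Left screw, rad, grows clockwise seen from above: 0 = open (slot along the unit's x), 1.571 = locked, at its stop (slot along the unit's y, in line with the two small ribs beside the head). Turns with about 0.06 N m of friction and stays where it is left. The blade has about 0.2 rad of play each way in the slot, so turn the driver past the quarter turn to reach the stop.
- screw_right_head (a point): The same on the right screw head, 87 mm above the bench.
- screw_right (a joint): Right screw, same as the left one.
- driver_grip (a point): Loose driver, 80 to 170 g, 92 mm long, standing blade down in the stand. This point is the centre of its grey handle: 28 mm wide (x) by 20 mm thick (y) by 54 mm high with flat sides, 27 mm below its top and 65 mm above the blade's tip. Below the handle a round collar 42 mm across and 4 mm thick (its underside 34 mm above the tip) rests on the stand. z up along the driver, x along the blade's width.
- driver_tip (a point): Centre of the tip of the driver's blade. The blade is 24 mm wide (along x, the same way as the handle's wide side) and 3 mm thick (along y), 14 mm high, on a 10 mm shank.
- stand_mouth (a point): Centre of the mouth of the fixed black stand, 84 x 84 x 45 mm high, with a square hole of 28 mm, 38 mm deep; the driver's collar rests on its top, 45 mm above the bench, with the tip 34 mm lower.
- key_run_top (a point): Centre of the top of the wide key, 44 mm (y) by 24 mm (x), the left one of the two; 86.5 mm above the bench when up.
- key_run (a joint): Wide key, m: 0 = up, 0.008 = fully down. About 3 to 4 N moves it; it stays down. The two keys are interlocked: as one goes down the other comes up.
- key_standby_top (a point): Centre of the top of the narrow key, 22 mm (y) by 24 mm (x), 41 mm to the right of the wide one (8 mm gap); down at the start, 78.5 mm above the bench.
- key_standby (a joint): Narrow key, m: 0 = up, 0.008 = fully down (at the start).
- bowl: Matt ceramic bowl, 110 mm across, 50 mm high, bystander. Origin: centre of its underside.
- brush: Orange nylon brush lying on the bench, 200 mm long, 34 mm high, bystander. x along it.
- tweezers: Steel tweezers lying on the bench, 130 mm long, 5 mm high, bystander. x along them.
Things that resemble listed ones, but are neither listed nor needed, are in the scene too. What is meant by the part that bears stand_mouth is not red, and is the smaller of those in its own colour.

How it is judged:
On the way, in this order (a step that is already met when the one before it is completed fails the run):
1. one screw is locked with the driver's blade in its slot (((value of joint screw_left above 1.3 rad and distance between driver_tip and screw_left_head below 0.018 m and z of driver_tip in the frame of screw_left_head below -0.004 m) or (value of joint screw_right above 1.3 rad and distance between driver_tip and screw_right_head below 0.018 m and z of driver_tip in the frame of screw_right_head below -0.004 m))), for 0.1 s.
2. both screws are locked, the last one with the driver's blade in its slot (value of joint each of screw_left, screw_right above 1.3 rad and ((distance between driver_tip and screw_left_head below 0.018 m and z of driver_tip in the frame of screw_left_head below -0.004 m) or (distance between driver_tip and screw_right_head below 0.018 m and z of driver_tip in the frame of screw_right_head below -0.004 m))), for 0.1 s.
3. the driver stands upright in its stand, let go (horizontal distance between driver_tip and stand_mouth below 0.012 m and angle between driver_tip's own z axis and vertical below 0.12 rad and height (world z) of driver_tip below 0.015 m and contact force between the fingers and anything else below 0.3 N), for 0.1 s.
4. the wide key is down and the narrow key has popped up (value of joint key_run above 0.006 m and value of joint key_standby below 0.002 m), for 0.1 s.
At the end, for the whole second after the job is handed in: Both screws within 15 degrees of the locked stop; driver standing in its stand, within 7 degrees of upright, tip within 12 mm sideways of the mouth's centre, collar within 4 mm of the stand's top; wide key at least 6 mm down, narrow key within 2 mm of fully up (all of step 4 and value of joint each of screw_left, screw_right above 1.3 rad and horizontal distance between driver_tip and stand_mouth below 0.012 m and angle between driver_tip's own z axis and vertical below 0.12 rad and height (world z) of driver_tip below 0.015 m); the robot touches nothing.
It fails at once if the bowl is moved more than 30 mm (distance of bowl from where it was at the start of the episode above 0.03 m).
It fails at once if the brush is moved more than 30 mm (distance of brush from where it was at the start of the episode above 0.03 m).
It fails at once if the tweezers are moved more than 30 mm (distance of tweezers from where it was at the start of the episode above 0.03 m).
It also fails if it takes over 70 s, if anything falls off the work surface, if the arm or the gripper's body presses on something with over 40 N, if the wrist force passes 120 N, or if a joint passes its speed limit or range.

### The arm

A 6-joint arm with a two-finger parallel gripper is mounted at the origin on the work surface. World frame = base frame: x ahead of the robot, y to its left, z up, the work surface at z = 0. Lengths are in m, angles in rad, forces in N, time in s.
With the tool pointing down it reaches from about 0.425 to 0.95 m from the base axis. Payload 14.7 kg.
Tool frame: the origin (TCP) lies on the centre line of the jaws, within the pads' length; the fingertips stand 22 mm ahead of it and the grasp point (between the pads) lies 3 mm ahead of it (robot.tips_ahead is the distance from the TCP to the fingertips, in m); x points along the fingers, z is the direction in which the jaws open and shut, and the axes are right-handed (so a half turn about x gives the same grasp; the last joint's range is limited). The gripper opens to 85 mm and grips with 20 to 120 N. Pads are 22 mm wide; open, the fingers measure 114 mm over their backs; the gripper's body (76 mm by 85 mm) begins 54 mm behind the grasp point. The pads swing forward as they close: fully open they stand 13 mm farther back than shut.
Start: joints at [-1.377, 0.48, 1.596, -0, 1.065, -0.047], TCP at [0.155, -0.631, 0.253] pointing down, gripper open.
Joint ranges: [-2.75, 2.75], [-0.82, 2.05], [0.23, 2.67], [-1.56, 4.7], [0.09, 2.69], [-2.92, 2.92]. Speed limits (rad/s): [1.89, 1.89, 2.39, 3.01, 3.01, 3.01].

### API

Orientations are given as [roll, pitch, yaw] about the fixed x, y, z axes, in that order (R = Rz(yaw) Ry(pitch) Rx(roll)).
In Python, from plant import robot gives the robot as it stands. The module is installed in compiled form; this text tells all that it offers.
- The arm moves only by the shell command python3 -m inch 'ROWS' [OPENING] [FORCE]. ROWS is text: rows parted by semicolons, each of 4 numbers parted by spaces: the shift along the tool's x, y, z in m, then the turn about the tool's x in rad. In form: dx dy dz spin; .... A call has 1 to 12 rows; each row shifts and turns the commanded pose from where the row before left it, along the tool's axes as they then stand; what a row does not reach is not made up. A row lasts 1/8 s, in which the tool goes at most 62.5 mm and 10.7 degrees, less where a joint would pass 70% of its speed; a pose out of reach is approached as far as the arm can. A call with a gripper value outside its range is refused whole. OPENING is the gripper command: -1 is fully open, 1 is shut, values between are in proportion, set as the call begins (- or left out, the last holds). The fingers move at their own pace and stop on an object; FORCE is the grip in N (left out, the last holds). Time passes only in rows, so rows that do not move let the fingers close. It gives the time, the measured TCP pose, the force and the opening at its end, in the units of the state.
- robot.observe(): the state, without advancing time (a new reading comes with each control period).
- robot.read_camera(name): name is "side" or "top"; returns a dict with "frame" (384x512x3 uint8, blue, green, red), "fx", "fy", "cx", "cy" (pixels), "k1" (the pictures are not rectified: a ray, as slopes to the right and down, at radius r is drawn at 1 + k1 r^2 times it, then the intrinsics apply), "eye" and "rotation" of the camera in the world. Camera axes: x right, y up, looking along -z (the intrinsics and any distortion apply to the point x, -y, -z); pixel columns grow to the right and rows downward; lengths in m; the calibration is good to about 2 mm. A picture is of the moment at which its call begins. There is no depth.
- robot.finish_job(): hands the job in, once; it reports no verdict.
The state is a dict: "time_s": time; "qpos": joint angles; "qd": joint speeds; "joint_efforts": joint torques, N m; "tcp_pos": TCP position; "tcp_rot": TCP orientation; "contact_force": force on the tool from outside, world axes, zero at the start; "torque": the same for the moment, N m; "gripper_width": finger opening in m.
Only numpy, scipy, OpenCV 4.12 (cv2) and the standard library are available. Lean on these libraries where they do the work, as an engineer would, in place of code of your own. Each camera call takes 0.05 s, during which the arm holds its last target.

## Working session

There is one attempt and no reset: what is moved stays moved. The work goes in short steps, Python scripts to look and compute and a shell command to move; the robot and the scene stay as the last step left them, time stands still between calls to the robot, and variables do not carry over. Pictures are saved under pics/ and viewed, and the job is handed in when it is done.

```bash
mkdir -p pics; ls
cat > h.py <<'E'
import numpy as np, cv2, pickle
from plant import robot
def grab(tag):
    out={}
    for n in ("side","top"):
        c=robot.read_camera(n); out[n]=c; cv2.imwrite(f"pics/{tag}_{n}.png",c["frame"])
    pickle.dump(out,open(f"{tag}.pkl","wb")); return out
def load(tag): return pickle.load(open(f"{tag}.pkl","rb"))
def ray(c,u,v):
    a=(u-c["cx"])/c["fx"]; b=(v-c["cy"])/c["fy"]
    x,y=a,b
    for _ in range(30):
        k=1+c["k1"]*(x*x+y*y); x,y=a/k,b/k
    d=np.array(c["rotation"]).reshape(3,3)@np.array([x,-y,-1]); return np.array(c["eye"]),d/np.linalg.norm(d)
def atz(c,u,v,z):
    e,d=ray(c,u,v); return e+d*(z-e[2])/d[2]
def proj(c,p):
    q=np.array(c["rotation"]).reshape(3,3).T@(np.array(p)-np.array(c["eye"]))
    x,y=q[0]/-q[2],-q[1]/-q[2]; k=1+c["k1"]*(x*x+y*y)
    return np.array([c["fx"]*x*k+c["cx"],c["fy"]*y*k+c["cy"]])
def tri(rs):
    A=0;b=0
    for e,d in rs:
        P=np.eye(3)-np.outer(d,d);A=A+P;b=b+P@e
    p=np.linalg.solve(A,b); return p,[np.linalg.norm((np.eye(3)-np.outer(d,d))@(p-e)) for e,d in rs]
def crop(tag,n,x0,y0,x1,y1,s,name):
    f=load(tag)[n]["frame"][y0:y1,x0:x1]; f=cv2.resize(f,None,fx=s,fy=s,interpolation=cv2.INTER_CUBIC)
    for x in range((x0+9)//10*10,x1,10):
        cv2.line(f,((x-x0)*s,0),((x-x0)*s,6),(0,0,255),1)
        if x%20==0: cv2.putText(f,str(x),((x-x0)*s,16),0,.35,(0,0,255),1)
    for y in range((y0+9)//10*10,y1,10):
        cv2.line(f,(0,(y-y0)*s),(6,(y-y0)*s),(0,0,255),1)
        if y%20==0: cv2.putText(f,str(y),(8,(y-y0)*s+4),0,.35,(0,0,255),1)
    cv2.imwrite(f"pics/{name}.png",f);
E
python3 - <<'E'
from h import *
o=grab("a")
for n in o: print(n,{k:np.round(v,4).tolist() for k,v in o[n].items() if k!="frame"})
print(robot.observe(),robot.tips_ahead)
E
```

```text
pics
side {'fx': 352.6606, 'fy': 352.6606, 'cx': 254.3855, 'cy': 192.3504, 'k1': -0.0469, 'eye': [0.11, 0.8111, 0.6064], 'rotation': [1.0445, 0.0015, -2.6387]}
top {'fx': 482.5567, 'fy': 482.5567, 'cx': 259.5209, 'cy': 189.4696, 'k1': -0.0482, 'eye': [0.2654, 0.0194, 1.6122], 'rotation': [0.1948, 0.0036, -1.5805]}
{'time_s': 0.1, 'qpos': array([-1.37657832e+00,  4.80768211e-01,  1.59680790e+00,  2.12235893e-06,
        1.06507047e+00, -4.65830178e-02]), 'qd': array([ 0.00060644,  0.00023661, -0.00271378,  0.00108927,  0.00078695,
        0.0008103 ]), 'joint_efforts': array([ 1.35466551e-03, -9.52258801e+01, -4.31040001e+01, -8.42175268e-05,
        5.10028069e-03,  3.93090249e-05]), 'tcp_pos': array([ 0.15497968, -0.63091026,  0.25273824]), 'tcp_rot': array([3.09324899, 1.56974239, 1.76325265]), 'contact_force': array([-0.1656748 ,  0.48900487,  0.36650129]), 'torque': array([ 0.009373  , -0.00766818,  0.091042  ]), 'gripper_width': 0.08526770987890775} 0.022
```

View pics/a_side.png

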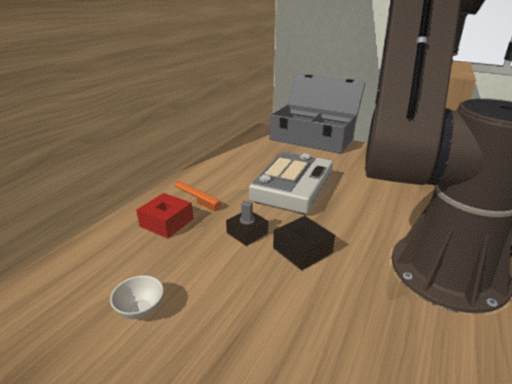

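View pics/a_top.png

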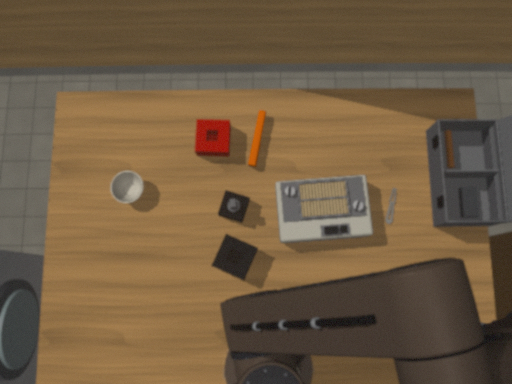

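```bash
sed -i 's/^import numpy.*/&\nfrom scipy.spatial.transform import Rotation as Ro/; s/np.array(c\["rotation"\]).reshape(3,3)/Ro.from_euler("xyz",c["rotation"]).as_matrix()/' h.py
python3 - <<'E'
from h import *
crop("a","top",210,165,380,250,4,"c1"); crop("a","side",220,145,340,245,6,"c2")
c=load("a")
print(proj(c["top"],[0,0,0]),proj(c["side"],[0,0,0]))
E
```

```text
[268.22476623 368.71463265] [448.25725883 269.12741429]
```

View pics/c1.png

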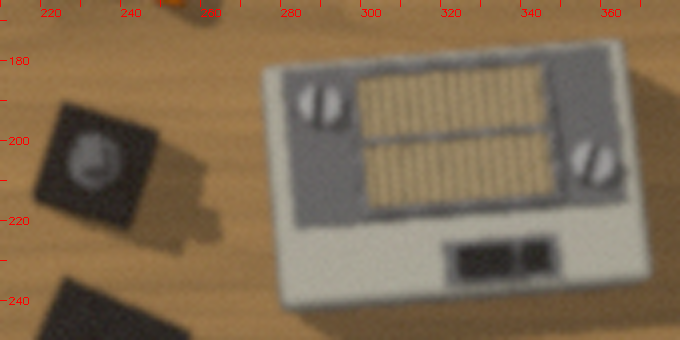

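View pics/c2.png

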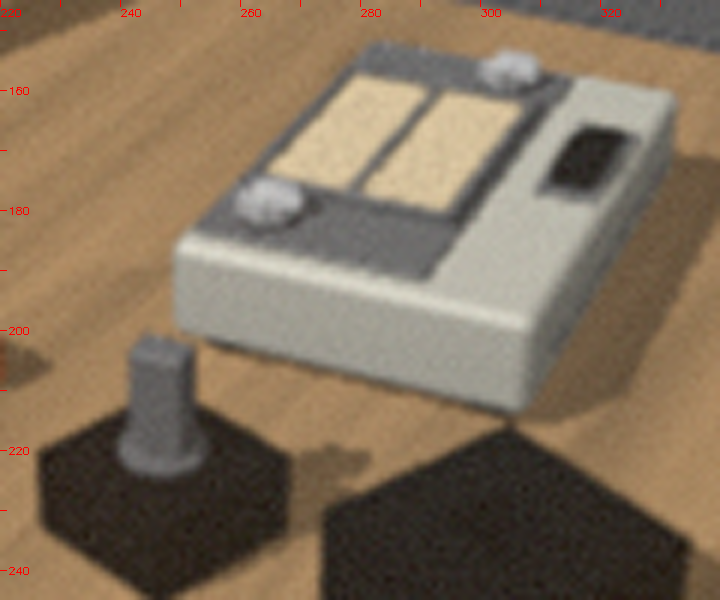

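Run:
```python
from h import *
crop("a","top",276,178,306,204,16,"d1"); crop("a","top",340,192,370,220,16,"d2"); crop("a","top",215,185,255,228,14,"d3")
crop("a","side",222,195,294,247,11,"d4"); crop("a","side",255,150,315,185,12,"d5")
a=cv2.imread("pics/d1.png");b=cv2.imread("pics/d2.png");h=max(len(a),len(b))
p=lambda i:cv2.copyMakeBorder(i,0,h-len(i),0,10,0)
cv2.imwrite("pics/d12.png",cv2.resize(np.hstack([p(a),p(b)]),(800,int(h*800/(a.shape[1]+b.shape[1]+20)))) )
```

```text
(no output)
```

View pics/d1.png

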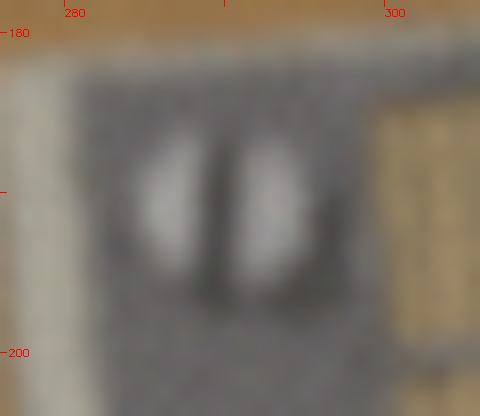

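View pics/d2.png

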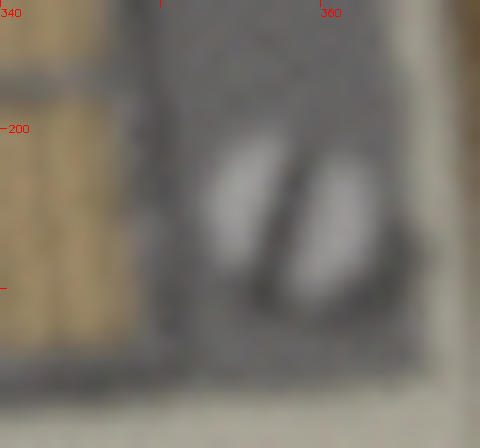

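View pics/d3.png

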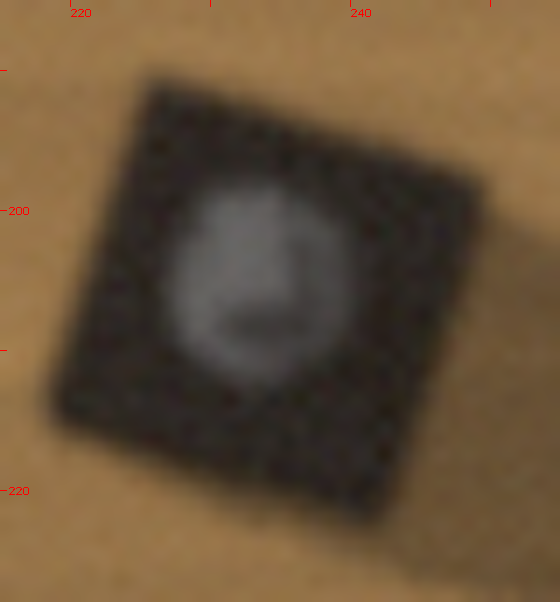

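View pics/d4.png

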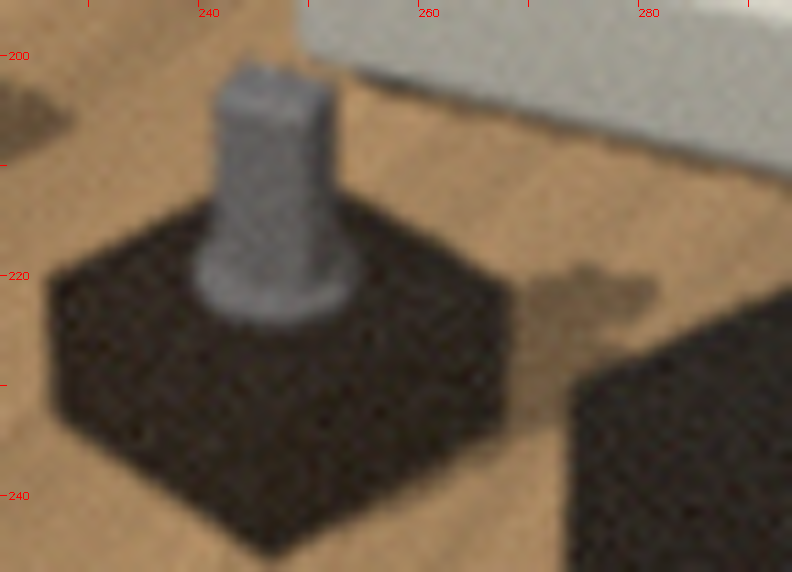

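View pics/d5.png

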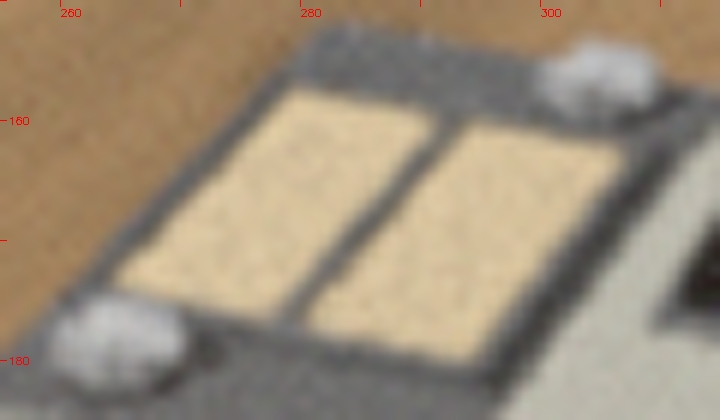

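Run:
```python
from h import *
c=load("a");T,S=c["top"],c["side"]
def t(n,a,b):
    p,r=tri([ray(T,*a),ray(S,*b)]); print(n,p.round(4),np.round(r,4)); return p
t("driver top",(233.0,203.3),(247,203.2))
L=t("Lscrew",(289.8,191.2),(265,178)); R=t("Rscrew",(358.2,205.7),(304.8,156.3))
cs=[atz(T,*q,.045)[:2] for q in [(226,190.5),(249.7,198),(242,222.5),(218.5,214.5)]]
print("stand",np.mean(cs,0),[np.linalg.norm(cs[i]-cs[i-1]).round(4) for i in range(4)],[np.degrees(np.arctan2(*(cs[i]-cs[i-1])[::-1])).round(1) for i in range(4)])
cs=[atz(S,*q,.045)[:2] for q in [(226.5,220),(268,221.5),]];print("stand side corners",cs,np.mean(cs,0))
# stand bottoms near? collar
print("collar",atz(T,233.7,205.2,.049))
for n,q in (("L",(289.8,191.2)),("R",(358.2,205.7))): print(n,atz(T,*q,.087))
def ang(a,b,z):
    d=atz(T,*a,z)-atz(T,*b,z); return np.degrees(np.arctan2(d[1],d[0])).round(1)
print("slots",ang((289.7,187),(289.4,196.5),.087),ang((359.2,200.8),(356.7,210.5),.087))
d=L-R; print("LR vec",np.linalg.norm(d[:2]),np.degrees(np.arctan2(d[1],d[0])))
cu=[atz(T,*q,.07) for q in [(275.8,182),(365,175.5),(372.5,234),(281,241.5)]]
print("unit",np.round(cu,3),[np.degrees(np.arctan2(*(cu[i]-cu[i-1])[1::-1])).round(1) for i in range(4)],np.mean(cu,0))
print("key run",atz(T,331,230.5,.0865), "nb",atz(T,344,229.5,.0785))
print(proj(S,atz(T,331,230.5,.0865)))
```

```text
driver top [0.5206 0.1069 0.0988] [0.0005 0.0005]
Lscrew [ 0.5605 -0.0759  0.0817] [0.0003 0.0003]
Rscrew [ 0.5114 -0.2949  0.0809] [0.0004 0.0004]
stand [0.51912069 0.10639464] [np.float64(0.0836), np.float64(0.0825), np.float64(0.085), np.float64(0.0817)] [np.float64(-16.9), np.float64(-108.4), np.float64(162.5), np.float64(70.6)]
stand side corners [array([0.57068048, 0.136919  ]), array([0.46567782, 0.08775576])] [0.51817915 0.11233738]
collar [0.52217791 0.10730919 0.049     ]
L [ 0.55972894 -0.07542331  0.087     ]
R [ 0.51012   -0.2937114  0.087    ]
slots -3.0 -17.0
LR vec 0.22441646258127873 77.37701299321881
unit [[ 0.594 -0.031  0.07 ]
 [ 0.613 -0.325  0.07 ]
 [ 0.42  -0.339  0.07 ]
 [ 0.4   -0.045  0.07 ]] [np.float64(4.0), np.float64(-86.3), np.float64(-175.8), np.float64(94.0)] [ 0.50682724 -0.18490468  0.07      ]
key run [ 0.43149975 -0.20346016  0.0865    ] nb [ 0.43509618 -0.246303    0.0785    ]
[317.31814662 169.62148965]
```

Run:
```python
from h import *
c=load("a");T,S=c["top"],c["side"]
cs=[atz(S,*q,.103)[:2] for q in [(241.5,205),(244.3,200.5),(252.3,202),(249.3,205.5)]]
print(np.round(cs,4),np.mean(cs,0),[(np.linalg.norm(cs[i]-cs[i-1]).round(4),np.degrees(np.arctan2(*(cs[i]-cs[i-1])[::-1])).round(1)) for i in range(4)])
crop("a","top",222,194,246,216,24,"e1")
for yaw in (-17.5,72.5,-45,45):
  a=np.radians(yaw);u=np.array([np.cos(a),np.sin(a)]);v=np.array([-u[1],u[0]])
  for n,C in c.items():
    img=cv2.resize(C["frame"],None,fx=8,fy=8,interpolation=cv2.INTER_CUBIC)
    ctr=np.array([.5205,.107])
    for z in(.103,.049):
      P=[(proj(C,[*(ctr+sx*.014*u+sy*.01*v),z])+.5)*8-.5 for sx,sy in((1,1),(1,-1),(-1,-1),(-1,1))]
      cv2.polylines(img,[np.int32(P)],True,(0,255,0) if z>.1 else (255,0,0),1)
    q=proj(C,[*ctr,.07]).astype(int)*8
    cv2.imwrite(f"pics/f{yaw}_{n}.png",img[q[1]-150:q[1]+150,q[0]-150:q[0]+150])
cv2.imwrite("pics/f.png",np.vstack([np.hstack([cv2.imread(f"pics/f{y}_{n}.png") for y in (-17.5,72.5)]) for n in("top","side")]))
```

```text
[[0.526  0.1278]
 [0.5311 0.1043]
 [0.5081 0.1006]
 [0.5065 0.12  ]] [0.51790839 0.11318121] [(np.float64(0.0211), np.float64(21.9)), (np.float64(0.0241), np.float64(-77.9)), (np.float64(0.0233), np.float64(-170.9)), (np.float64(0.0194), np.float64(94.8))]
```

View pics/f.png

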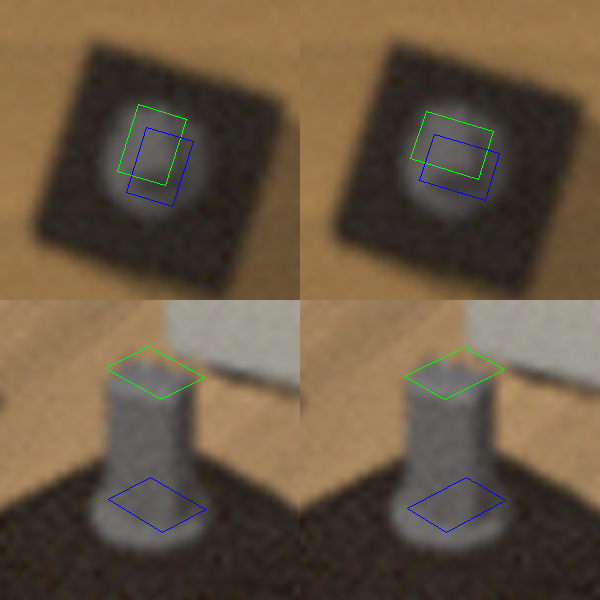

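Run:
```python
from h import *
c=load("a")
rows=[]
for n,C in c.items():
  row=[]
  for yaw in (70,85,100,115):
    a=np.radians(yaw);u=np.array([np.cos(a),np.sin(a)]);v=np.array([-u[1],u[0]])
    img=cv2.resize(C["frame"],None,fx=10,fy=10,interpolation=cv2.INTER_CUBIC)
    img=np.clip(img.astype(float)*1.6,0,255).astype(np.uint8)
    ctr=np.array([.5195,.107]); off=np.array([0,1.3]) if n=="side" else np.array([.5,-.5])
    for z in(.103,.049):
      P=[(proj(C,[*(ctr+sx*.014*u+sy*.01*v),z])+off+.5)*10-.5 for sx,sy in((1,1),(1,-1),(-1,-1),(-1,1))]
      cv2.polylines(img,[np.int32(P)],True,(0,255,0) if z>.1 else (255,0,0),1)
    P=[(proj(C,[*(ctr+.021*np.array([np.cos(t),np.sin(t)])),.049])+off+.5)*10-.5 for t in np.linspace(0,6.28,40)]
    cv2.polylines(img,[np.int32(P)],True,(0,0,255),1)
    q=proj(C,[*ctr,.07]).astype(int)*10
    row.append(img[q[1]-130:q[1]+130,q[0]-97:q[0]+97])
  rows.append(np.hstack(row))
cv2.imwrite("pics/g.png",np.vstack(rows))
```

```text
(no output)
```

View pics/g.png

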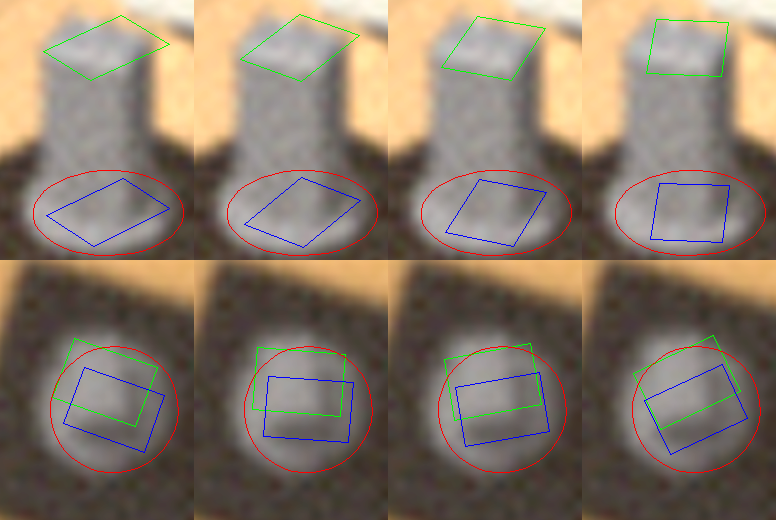

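```bash
cat > fit.py <<'E'
from h import *
from scipy.optimize import minimize
import sys
c=load("a")
s=6
def model(C,x,y,yaw,off,box):
  x0,y0,x1,y1=box; H,W=(y1-y0)*s,(x1-x0)*s
  L=np.zeros((H,W),np.uint8)
  pj=lambda p:((proj(C,p)+off-[x0,y0]+.5)*s-.5)
  def fill(P,k): cv2.fillConvexPoly(L,np.int32(np.round(cv2.convexHull(np.float32(P))[:,0]*16)),k,shift=4)
  a=yaw;u=np.array([np.cos(a),np.sin(a)]);v=np.array([-u[1],u[0]]);ctr=np.array([x,y])
  b=np.radians(-17.3);su=np.array([np.cos(b),np.sin(b)]);sv=np.array([-su[1],su[0]]);sc=np.array([.5195,.107])
  sq=lambda c0,u,v,h,w,z:[[*(c0+i*h*u+j*w*v),z] for i,j in((1,1),(1,-1),(-1,-1),(-1,1))]
  fill([pj(p) for p in sq(sc,su,sv,.042,.042,.045)],1)
  circ=lambda z:[pj([*(ctr+.021*np.array([np.cos(t),np.sin(t)])),z]) for t in np.linspace(0,6.28,40)]
  fill(circ(.045)+circ(.049),2)
  t=sq(ctr,u,v,.014,.01,.103); l=sq(ctr,u,v,.014,.01,.049)
  N=[u,-v,-u,v]
  for i in range(4):
    j=(i+1)%4; n=N[i]
    if n@(np.array(C["eye"])[:2]-ctr)>.01: fill([pj(t[i]),pj(t[j]),pj(l[i]),pj(l[j])],4+i)
  fill([pj(p) for p in t],3)
  return L
boxes={"side":(232,196,262,228),"top":(223,194,246,216)}
def cost(q,show=False):
  x,y,yaw,ox,oy,px,py=q; tot=0; im=[]
  for n,C in c.items():
    off=np.array([ox,oy]) if n=="side" else np.array([px,py])
    b=boxes[n]; L=model(C,x,y,yaw,off,b); I=C["frame"][b[1]:b[3],b[0]:b[2]].astype(float).mean(2)
    cols=[]
    for k in range(8):
      m=cv2.GaussianBlur((L==k).astype(np.float32),(0,0),s*.7); m=cv2.resize(m,(I.shape[1],I.shape[0]),interpolation=cv2.INTER_AREA)
      if n=="side" and k==0: w=m
      if m.sum()>1: cols.append(m.ravel())
    A=np.array(cols).T; z,*_=np.linalg.lstsq(A,I.ravel(),rcond=None); r=A@z-I.ravel()
    tot+=(np.minimum(np.abs(r),25)**2).sum()
  return tot+ (ox*ox+oy*oy+px*px+py*py)*150
if __name__=="__main__":
  res=[]
  for d in range(-90,90,10):
    f=lambda q:cost([q[0]/1000,q[1]/1000,q[2]/20,*q[3:]])
    r=minimize(f,[520,107.5,np.radians(d)*20,-.8,1,0,0],method="Nelder-Mead",options=dict(maxfev=400,initial_simplex=None))
    res.append((r.fun,d,np.degrees(r.x[2]/20),r.x))
  for k in sorted(res,key=lambda k:k[0])[:8]: print(round(k[0]),k[1],round(k[2],1),np.round(k[3],2))
E
python3 fit.py
```

```text
113128 10 12.2 [521.37 107.93   4.26  -0.84   0.53   0.     0.  ]
117018 20 20.9 [521.26 107.98   7.31  -0.86   0.65   0.     0.  ]
118459 0 -0.0 [521.16 107.72  -0.    -0.84   0.55   0.     0.  ]
127576 -10 -10.2 [520.84 108.27  -3.58  -0.87   0.58   0.     0.  ]
131042 80 95.0 [520.45 108.06  33.17  -0.79   0.59   0.     0.  ]
131752 -70 -78.4 [520.99 107.97 -27.35  -0.85   0.63   0.     0.  ]
131871 -80 -86.0 [520.31 108.04 -30.03  -0.91   0.59   0.     0.  ]
132281 -90 -78.4 [520.82 107.99 -27.37  -0.93   0.61   0.     0.  ]
```

```bash
cat > m.py <<'E'
import sys
from h import *
def delta(xyz,byaw=None):
    o=robot.observe(); R=Ro.from_euler("xyz",o["tcp_rot"]).as_matrix()
    print("t",o["time_s"].__round__(2),"tcp",o["tcp_pos"].round(4),"Rcols x",R[:,0].round(3),"y",R[:,1].round(3),"z",R[:,2].round(3),"q",o["qpos"].round(2),"w",round(o["gripper_width"],4),"F",o["contact_force"].round(1))
    by=np.degrees(np.arctan2(R[1,1],R[0,1])); print("blade(tool y) yaw",by.round(1))
    d=R.T@(np.array(xyz)-o["tcp_pos"]); print("shift tool",d.round(4))
    if byaw is not None:
        # rotation about tool x (down): +spin lowers world yaw
        e=(by-byaw+90)%180-90; print("spin",np.radians(e).round(3),"alt",np.radians(e-180 if e>0 else e+180).round(3), "q6 now",o["qpos"][5].round(2))
if __name__=="__main__":
    a=[float(v) for v in sys.argv[1:]]; delta(a[:3],a[3] if len(a)>3 else None)
E
python3 m.py .43 -.2 .25 11; python3 m.py .521 .107 .20 11
```

```text
t 0.1 tcp [ 0.155  -0.6309  0.2527] Rcols x [-0.     0.001 -1.   ] y [0.971 0.238 0.   ] z [ 0.238 -0.971 -0.001] q [-1.38  0.48  1.6   0.    1.07 -0.05] w 0.0853 F [-0.2  0.5  0.4]
blade(tool y) yaw 13.8
shift tool [ 0.0031  0.3698 -0.3529]
spin 0.049 alt -3.093 q6 now -0.05
t 0.1 tcp [ 0.155  -0.6309  0.2527] Rcols x [-0.     0.001 -1.   ] y [0.971 0.238 0.   ] z [ 0.238 -0.971 -0.001] q [-1.38  0.48  1.6   0.    1.07 -0.05] w 0.0853 F [-0.2  0.5  0.4]
blade(tool y) yaw 13.8
shift tool [ 0.0534  0.5314 -0.6293]
spin 0.049 alt -3.093 q6 now -0.05
```

```bash
python3 -m inch '0 .031 -.0295 0;0 .031 -.0295 0;0 .031 -.0295 0;0 .031 -.0295 0;0 .031 -.0295 0;0 .031 -.0295 0;0 .031 -.0295 0;0 .031 -.0295 0;0 .031 -.0295 0;0 .031 -.0295 0;0 .031 -.0295 0;0 .031 -.0295 0' -1 40;  python3 m.py .521 .107 .20 11
```

```text
time_s: 1.6
tcp_pos: [0.4324, -0.1974, 0.2532]
tcp_rot: [-2.272, 1.571, 2.681]
contact_force: [0.5, -0.6, -0.3]
gripper_width: 0.0854
t 1.6 tcp [ 0.4324 -0.1974  0.2532] Rcols x [-0.  0. -1.] y [ 0.971  0.238 -0.   ] z [ 0.238 -0.971 -0.   ] q [-0.49  0.24  1.98 -0.    0.92  0.84] w 0.0854 F [ 0.5 -0.6 -0.3]
blade(tool y) yaw 13.8
shift tool [ 0.0532  0.1586 -0.2745]
spin 0.049 alt -3.093 q6 now 0.84
```

```bash
python3 -m inch '0 .0159 -.0275 0;0 .0159 -.0275 0;0 .0159 -.0275 0;0 .0159 -.0275 0;0 .0159 -.0275 0;0 .0159 -.0275 0;0 .0159 -.0275 0;0 .0159 -.0275 0;0 .0159 -.0275 0;0 .0159 -.0275 0;0 0 0 0' 
python3 -m inch '0 0 0 -.18;0 0 0 -.18;0 0 0 -.18;0 0 0 -.18;0 0 0 -.18;0 0 0 -.18;0 0 0 -.18;0 0 0 -.18;0 0 0 -.18;0 0 0 -.18;0 0 0 -.18;0 0 0 -.18'
python3 -m inch '0 0 0 -.18;0 0 0 -.18;0 0 0 -.18;0 0 0 -.18;0 0 0 -.18;0 0 0 0'
python3 m.py .521 .107 .079 11
python3 - <<'E'
from h import *
grab("b"); crop("b","side",200,110,300,250,4,"b1")
E
```

```text
time_s: 2.98
tcp_pos: [0.5209, 0.1078, 0.253]
tcp_rot: [-2.613, 1.571, 2.342]
contact_force: [-0.8, -0.4, -0.3]
gripper_width: 0.0855
time_s: 4.47
tcp_pos: [0.5203, 0.1054, 0.2531]
tcp_rot: [2.738, 1.57, -2.71]
contact_force: [0.1, 0.4, -0.3]
gripper_width: 0.0854
time_s: 5.22
tcp_pos: [0.5204, 0.1055, 0.2532]
tcp_rot: [1.798, 1.57, -2.757]
contact_force: [0.7, -0.3, 0.3]
gripper_width: 0.0853
t 5.22 tcp [0.5204 0.1055 0.2532] Rcols x [-0.001 -0.    -1.   ] y [-0.988 -0.157  0.001] z [-0.157  0.988 -0.   ] q [ 0.14  0.31  1.87 -0.    0.96 -1.59] w 0.0853 F [ 0.7 -0.3  0.3]
blade(tool y) yaw -171.0
shift tool [ 0.1742 -0.0009  0.0014]
spin -0.034 alt 3.107 q6 now -1.59
```

View pics/b1.png

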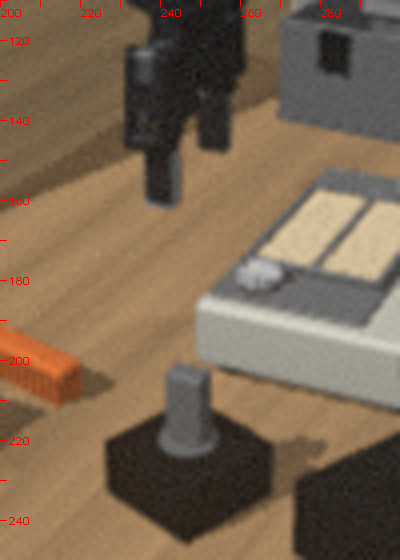

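```bash
python3 -m inch '.03 0 .001 0;.03 0 0 -.03;.03 0 0 0;.03 0 0 0;.03 0 0 0;.012 0 0 0;.011 0 0 0;0 0 0 0'; python3 m.py .521 .107 .079 11
python3 - <<'E'
from h import *
grab("b2"); crop("b2","side",205,150,295,250,5,"b2"); crop("b2","top",200,180,270,240,8,"b2t")
E
```

```text
time_s: 6.32
tcp_pos: [0.5205, 0.1072, 0.0802]
tcp_rot: [1.497, 1.571, -3.027]
contact_force: [-1.2, 0.5, 0.4]
gripper_width: 0.0858
t 6.33 tcp [0.5205 0.1072 0.0802] Rcols x [-0. -0. -1.] y [-0.982 -0.187  0.   ] z [-0.187  0.982  0.   ] q [ 0.15  0.56  2.01  0.    0.57 -1.61] w 0.0858 F [-1.2  0.5  0.4]
blade(tool y) yaw -169.2
shift tool [ 0.0012 -0.0004 -0.0003]
spin -0.004 alt 3.138 q6 now -1.61
```

View pics/b2.png

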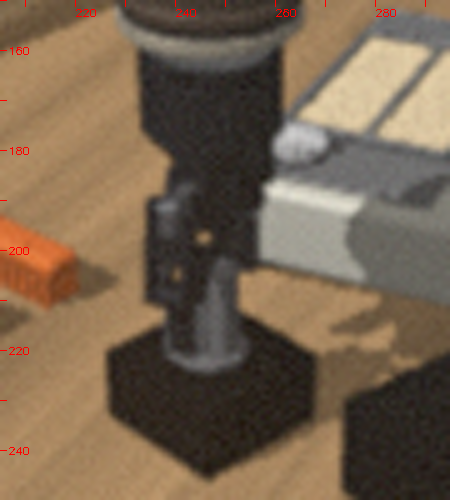

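```bash
python3 -m inch '0 0 0 0;0 0 0 0;0 0 0 0;0 0 0 0;0 0 0 0;0 0 0 0;0 0 0 0;0 0 0 0' 1 70; python3 m.py .521 .107 .079 11
python3 - <<'E'
from h import *
grab("b3"); crop("b3","side",205,150,295,250,5,"b3")
E
```

```text
time_s: 7.42
tcp_pos: [0.5206, 0.1073, 0.0806]
tcp_rot: [-1.546, 1.571, 0.214]
contact_force: [-1.9, 0.2, 5.3]
gripper_width: 0.0189
t 7.42 tcp [0.5206 0.1073 0.0806] Rcols x [ 0.  0. -1.] y [-0.982 -0.188 -0.   ] z [-0.188  0.982  0.   ] q [ 0.15  0.56  2.01  0.    0.57 -1.61] w 0.0189 F [-1.9  0.2  5.3]
blade(tool y) yaw -169.2
shift tool [ 0.0016 -0.0003 -0.0003]
spin -0.003 alt 3.139 q6 now -1.61
```

View pics/b3.png

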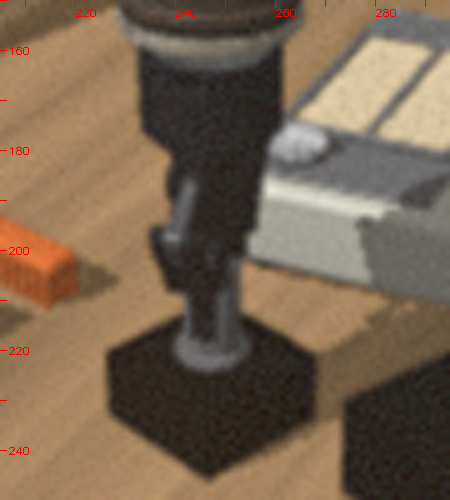

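```bash
python3 -m inch '-.01 0 0 0;-.025 0 0 0;-.03 0 0 0;-.03 0 0 0;-.03 0 0 0;-.015 0 0 0;0 0 0 0'; python3 m.py .560 -.0755 .22 -3
python3 - <<'E'
from h import *
o=grab("b4"); crop("b4","side",205,100,295,220,5,"b4")
p=robot.observe()["tcp_pos"]
for z in (.002,.034,.038,.041,.068): print(z,proj(o["side"],p-[0,0,z]))
E
```

```text
time_s: 8.4
tcp_pos: [0.521, 0.1073, 0.2211]
tcp_rot: [-1.6, 1.569, 0.16]
contact_force: [0.6, 0.1, -2.3]
gripper_width: 0.0193
t 8.4 tcp [0.521  0.1073 0.2211] Rcols x [ 0.002  0.    -1.   ] y [-0.982 -0.188 -0.002] z [-0.188  0.982 -0.   ] q [ 0.15  0.35  1.9   0.    0.88 -1.61] w 0.0193 F [ 0.6  0.1 -2.3]
blade(tool y) yaw -169.2
shift tool [ 0.0011 -0.004  -0.1869]
spin 0.242 alt -2.9 q6 now -1.61
0.002 [246.75092715 163.80500497]
0.034 [246.90196918 174.95579521]
0.038 [246.92052964 176.32257689]
0.041 [246.934404   177.34378629]
0.068 [247.05752198 186.38744947]
```

View pics/b4.png

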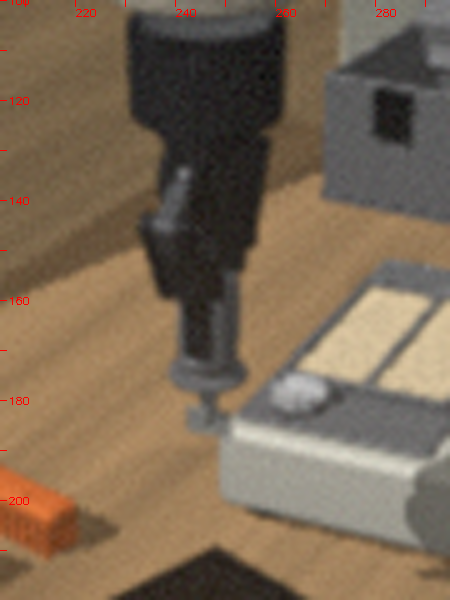

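Run:
```python
from h import *
c=load("b4");S=c["side"]
for p in ([.5597,-.0754,.087],[.5101,-.2937,.087],[.5212,.1078,.103],[.5194,.1065,.045]): print(p,proj(S,p))
crop("b4","side",234,150,258,192,16,"b5"); crop("b4","top",190,150,270,230,8,"b5t")
```

```text
[0.5597, -0.0754, 0.087] [265.07825652 176.60788021]
[0.5101, -0.2937, 0.087] [305.23980105 154.96020622]
[0.5212, 0.1078, 0.103] [246.78949172 202.00208779]
[0.5194, 0.1065, 0.045] [247.83605279 219.5861457 ]
```

View pics/b5.png

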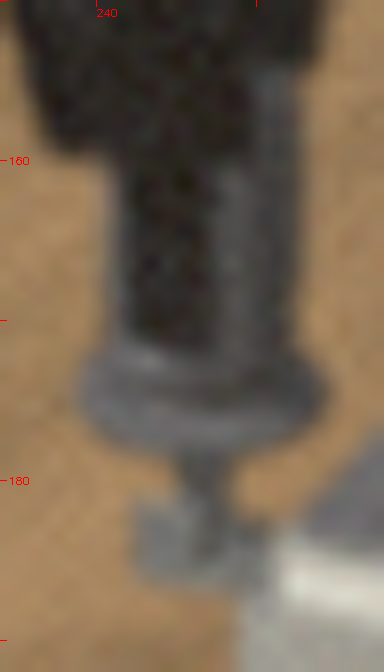

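View pics/b5t.png

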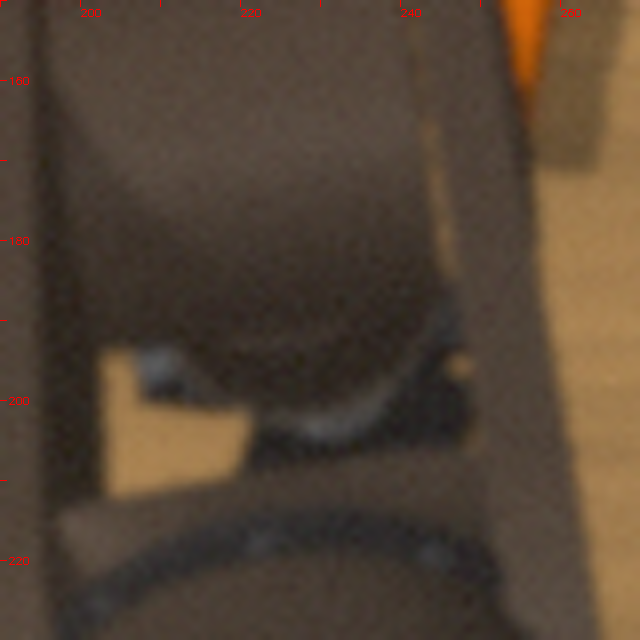

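```bash
python3 -m inch '0 0 -.01 0;0 -.001 -.025 0;0 -.001 -.03 0;0 -.001 -.03 0;0 -.001 -.03 0;0 0 -.03 0;0 0 -.022 0;0 0 -.010 0;0 0 0 .12;0 0 0 .12;0 0 0 0'; python3 m.py .560 -.0755 .17 -3
python3 - <<'E'
from h import *
o=grab("b6"); crop("b6","side",230,110,300,200,8,"b6"); crop("b6","top",270,170,320,210,10,"b6t")
E
```

```text
time_s: 9.88
tcp_pos: [0.5595, -0.0753, 0.2201]
tcp_rot: [1.113, 1.57, 2.634]
contact_force: [1.0, -0.5, -1.2]
gripper_width: 0.0194
t 9.88 tcp [ 0.5595 -0.0753  0.2201] Rcols x [-0.  0. -1.] y [-0.999  0.05   0.   ] z [0.05  0.999 0.   ] q [-0.19  0.4   1.83  0.    0.91 -1.71] w 0.0194 F [ 1.  -0.5 -1.2]
blade(tool y) yaw 177.1
shift tool [ 0.0501 -0.0005 -0.0002]
spin 0.002 alt -3.139 q6 now -1.71
```

View pics/b6.png

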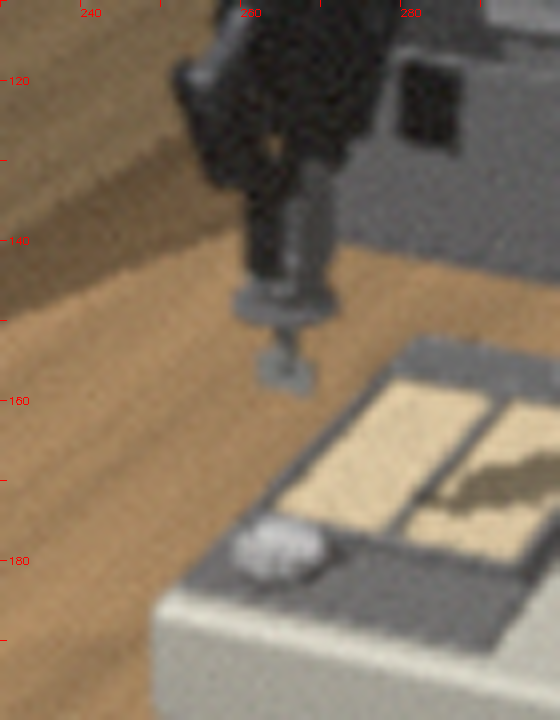

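View pics/b6_top.png

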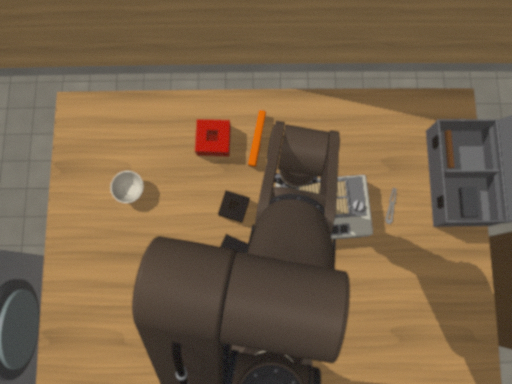

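```bash
python3 -m inch '.025 0 0 0;.025 0 0 0;.010 0 0 0;0 0 0 0'; python3 -m inch '.003 0 0 0;.003 0 0 0;0 0 0 0';python3 m.py .560 -.0755 .148 -3
python3 - <<'E'
from h import *
o=grab("b7"); crop("b7","side",230,130,300,200,8,"b7")
E
```

```text
time_s: 10.48
tcp_pos: [0.5594, -0.0756, 0.16]
tcp_rot: [1.398, 1.57, 2.919]
contact_force: [0.1, 0.3, -1.0]
gripper_width: 0.0194
time_s: 10.85
tcp_pos: [0.5597, -0.0757, 0.1545]
tcp_rot: [-1.634, 1.571, -0.114]
contact_force: [0.5, -0.2, -1.5]
gripper_width: 0.019
t 10.85 tcp [ 0.5597 -0.0757  0.1545] Rcols x [ 0. -0. -1.] y [-0.999  0.051 -0.   ] z [ 0.051  0.999 -0.   ] q [-0.19  0.48  1.89  0.    0.77 -1.71] w 0.019 F [ 0.5 -0.2 -1.5]
blade(tool y) yaw 177.1
shift tool [ 0.0065 -0.0003  0.0002]
spin 0.002 alt -3.14 q6 now -1.71
```

View pics/b7.png

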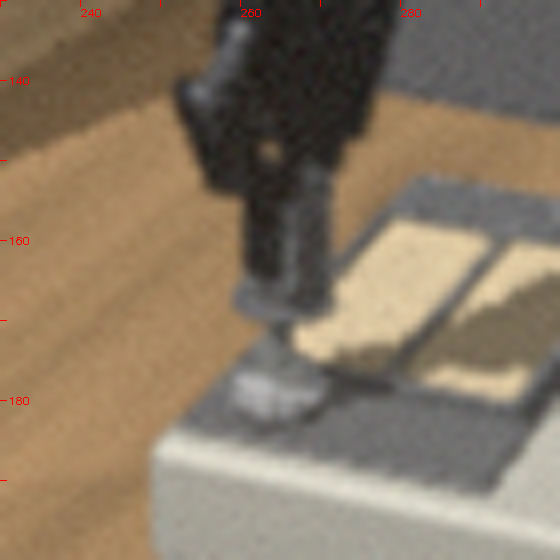

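Blade enters the head at (264,177). Going down further in small steps, watching force.

```bash
python3 -m inch '.002 0 0 0;.002 0 0 0;0 0 0 0';python3 -m inch '.001 0 0 0;.001 0 0 0;0 0 0 0';  python3 m.py .560 -.0755 .148 -3
```

```text
time_s: 11.32
tcp_pos: [0.5596, -0.0756, 0.1501]
tcp_rot: [0.616, 1.571, 2.136]
contact_force: [0.7, 0.9, -2.1]
gripper_width: 0.0191
time_s: 11.7
tcp_pos: [0.5597, -0.0756, 0.1482]
tcp_rot: [0.444, 1.571, 1.964]
contact_force: [0.7, 3.4, -1.9]
gripper_width: 0.0194
t 11.7 tcp [ 0.5597 -0.0756  0.1482] Rcols x [-0.  0. -1.] y [-0.999  0.051  0.   ] z [0.051 0.999 0.   ] q [-0.19  0.49  1.89  0.    0.76 -1.71] w 0.0194 F [ 0.7  3.4 -1.9]
blade(tool y) yaw 177.1
shift tool [ 0.0002 -0.0003  0.0001]
spin 0.002 alt -3.14 q6 now -1.71
```

```bash
python3 -m inch '0 0 .001 0;0 0 0 .15;0 0 0 .15;0 0 0 .15;0 0 0 .15;0 0 0 .15;0 0 0 .15;0 0 0 0'; python3 m.py .560 -.0755 .148 -97; python3 -c "
from plant import robot;print(robot.observe()['torque'])"
```

```text
time_s: 12.7
tcp_pos: [0.5599, -0.0741, 0.1483]
tcp_rot: [0.533, 1.57, 1.151]
contact_force: [1.7, 6.8, -1.4]
gripper_width: 0.0196
t 12.7 tcp [ 0.5599 -0.0741  0.1483] Rcols x [ 0.     0.001 -1.   ] y [-0.579  0.815  0.   ] z [0.815 0.579 0.001] q [-0.19  0.49  1.89  0.    0.76 -0.8 ] w 0.0196 F [ 1.7  6.8 -1.4]
blade(tool y) yaw 125.4
shift tool [ 0.0003 -0.0012 -0.0007]
spin 0.74 alt -2.402 q6 now -0.8
[ 1.58719886 -0.39409755  0.06577169]
```

```bash
python3 -m inch '0 .0008 .0006 0;0 0 0 0';python3 -m inch '0 0 0 .15;0 0 0 .15;0 0 0 .15;0 0 0 .15;0 0 0 0'; python3 m.py .560 -.0755 .148 -97; python3 -c "
from plant import robot;print(robot.observe()['torque'])"
```

```text
time_s: 12.95
tcp_pos: [0.5599, -0.0736, 0.1484]
tcp_rot: [-0.775, 1.57, -0.155]
contact_force: [2.2, 2.5, -1.8]
gripper_width: 0.0191
time_s: 13.58
tcp_pos: [0.5606, -0.0736, 0.1485]
tcp_rot: [-0.011, 1.569, 0.006]
contact_force: [4.5, 4.3, -1.8]
gripper_width: 0.0192
t 13.57 tcp [ 0.5606 -0.0736  0.1485] Rcols x [ 0.002  0.    -1.   ] y [-0.017  1.    -0.   ] z [1.    0.017 0.002] q [-0.18  0.49  1.89  0.    0.76 -0.2 ] w 0.0192 F [ 4.5  4.3 -1.8]
blade(tool y) yaw 91.0
shift tool [ 0.0005 -0.0019 -0.0006]
spin 0.14 alt -3.002 q6 now -0.2
[ 0.96834697 -1.02692045  0.06550679]
```

```bash
python3 -m inch '0 0 .0008 .05;0 0 0 .05;0 0 0 .05;0 0 0 0'; python3 -c "
from plant import robot;print(robot.observe()['torque'])"; python3 -m inch '0 0 0 .04;0 0 0 .04;0 0 0 0'; python3 m.py .560 -.0755 .148 -97; python3 -c "
from plant import robot;print(robot.observe()['torque'])"
```

```text
time_s: 14.08
tcp_pos: [0.561, -0.0737, 0.1485]
tcp_rot: [0.009, 1.57, -0.121]
contact_force: [3.7, 2.0, -1.8]
gripper_width: 0.0191
[ 0.58718028 -0.75694969  0.02322001]
time_s: 14.45
tcp_pos: [0.5611, -0.0737, 0.1485]
tcp_rot: [0.05, 1.57, -0.159]
contact_force: [3.6, 2.6, -1.2]
gripper_width: 0.019
t 14.45 tcp [ 0.5611 -0.0737  0.1485] Rcols x [ 0.001 -0.    -1.   ] y [0.208 0.978 0.   ] z [ 0.978 -0.208  0.001] q [-0.18  0.49  1.89  0.    0.76  0.02] w 0.019 F [ 3.6  2.6 -1.2]
blade(tool y) yaw 78.0
shift tool [ 0.0005 -0.002  -0.0007]
spin -0.087 alt 3.055 q6 now 0.02
[ 0.73122316 -0.92056193  0.22045522]
```

```bash
python3 -m inch '0 0 0 .04;0 0 0 0';  python3 -c "
from plant import robot;print(robot.observe()['torque'])
from h import *
o=grab('b8'); crop('b8','side',230,130,300,200,8,'b8')"
```

```text
time_s: 14.7
tcp_pos: [0.5612, -0.0737, 0.1485]
tcp_rot: [0.053, 1.57, -0.196]
contact_force: [5.2, 4.2, -1.6]
gripper_width: 0.0193
[ 0.72921872 -0.97957791  0.47055937]
```

View pics/b8.png

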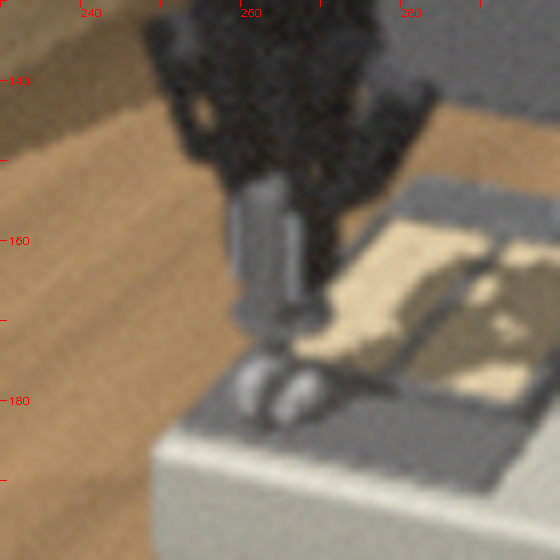

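```bash
python3 -m inch '0 0 0 -.12;0 0 0 -.12;0 0 0 0;-.005 0 0 0;-.02 0 0 0;-.03 0 0 0;-.01 0 0 0;0 0 0 0'; python3 m.py .5107 -.2927 .21 -17
```

```text
time_s: 15.8
tcp_pos: [0.5607, -0.0737, 0.2136]
tcp_rot: [-0.232, 1.57, -0.242]
contact_force: [-0.0, -0.8, -1.5]
gripper_width: 0.0191
t 15.8 tcp [ 0.5607 -0.0737  0.2136] Rcols x [ 0.001 -0.    -1.   ] y [ 0.011  1.    -0.   ] z [ 1.    -0.011  0.001] q [-0.18  0.41  1.84 -0.    0.9  -0.17] w 0.0191 F [-0.  -0.8 -1.5]
blade(tool y) yaw 89.4
shift tool [ 0.0036 -0.2195 -0.0477]
spin -1.285 alt 1.857 q6 now -0.17
```

```bash
python3 -m inch '0 -.01 -.002 0;0 -.025 -.006 0;0 -.035 -.008 0;0 -.035 -.008 0;0 -.035 -.008 0;0 -.035 -.007 0;0 -.03 -.006 0;0 -.0145 -.0027 0;0 0 0 0'; python3 -m inch '0 0 0 -.16;0 0 0 -.16;0 0 0 -.16;0 0 0 -.16;0 0 0 -.16;0 0 0 -.16;0 0 0 -.16;0 0 0 -.165;0 0 0 0';python3 m.py .5107 -.2927 .21 -17
python3 - <<'E'
from h import *
o=grab("e"); crop("e","side",270,90,340,180,8,"e2"); crop("e","top",270,170,380,245,7,"e2t")
p=robot.observe()["tcp_pos"]; print(proj(o["side"],p-[0,0,.0695]))
E
```

```text
time_s: 16.92
tcp_pos: [0.51, -0.2933, 0.2125]
tcp_rot: [2.557, 1.57, 2.546]
contact_force: [0.0, 1.1, -1.0]
gripper_width: 0.0192
time_s: 18.05
tcp_pos: [0.5107, -0.2916, 0.213]
tcp_rot: [0.993, 1.57, 2.268]
contact_force: [0.4, 0.2, -1.2]
gripper_width: 0.0196
t 18.05 tcp [ 0.5107 -0.2916  0.213 ] Rcols x [-0.     0.001 -1.   ] y [-0.957  0.291  0.001] z [0.291 0.957 0.   ] q [-0.57  0.44  1.78  0.    0.92 -1.85] w 0.0196 F [ 0.4  0.2 -1.2]
blade(tool y) yaw 163.1
shift tool [ 0.003  -0.0003 -0.001 ]
spin 0.001 alt -3.141 q6 now -1.85
[306.01616599 140.30915995]
```

View pics/e2.png

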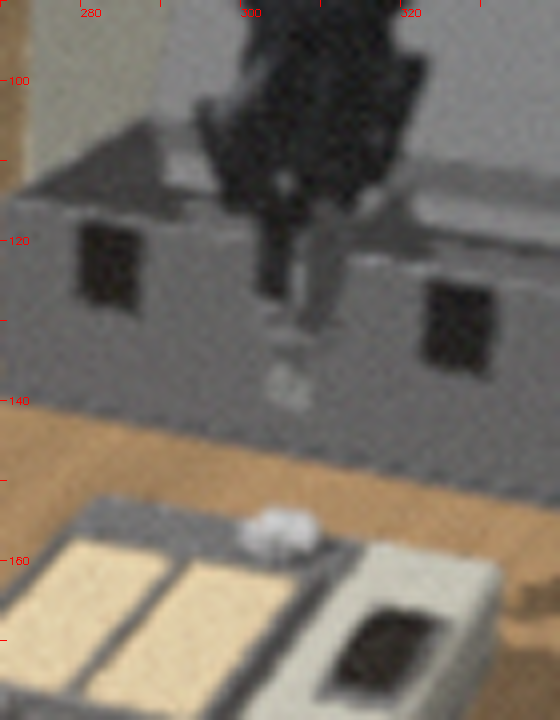

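View pics/e2t.png

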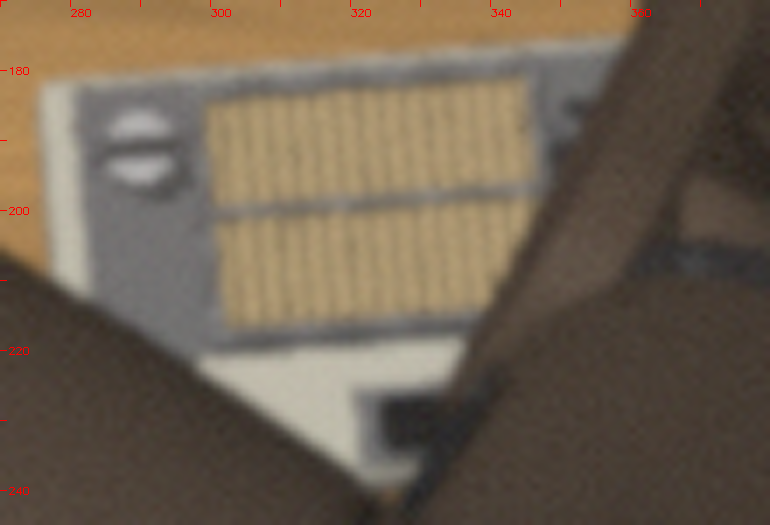

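```bash
python3 -m inch '.02 0 -.001 0;.02 0 0 0;.013 0 0 0;0 0 0 0'; python3 -m inch '.003 0 0 0;.003 0 0 0;0 0 0 0';  python3 m.py .5107 -.2925 .148 -17;python3 - <<'E'
from h import *
o=grab("e3"); crop("e3","side",275,110,335,175,9,"e3")
E
```

```text
time_s: 18.65
tcp_pos: [0.5099, -0.2932, 0.1595]
tcp_rot: [1.276, 1.569, 2.55]
contact_force: [-0.4, -0.1, -1.2]
gripper_width: 0.0192
time_s: 19.02
tcp_pos: [0.5104, -0.2937, 0.1544]
tcp_rot: [-1.693, 1.571, -0.418]
contact_force: [-0.1, 0.4, -1.3]
gripper_width: 0.0189
t 19.02 tcp [ 0.5104 -0.2937  0.1544] Rcols x [ 0. -0. -1.] y [-0.957  0.292 -0.   ] z [ 0.292  0.957 -0.   ] q [-0.57  0.51  1.83  0.    0.8  -1.85] w 0.0189 F [-0.1  0.4 -1.3]
blade(tool y) yaw 163.0
shift tool [0.0064 0.     0.0012]
spin 0.001 alt -3.141 q6 now -1.85
```

View pics/e3.png

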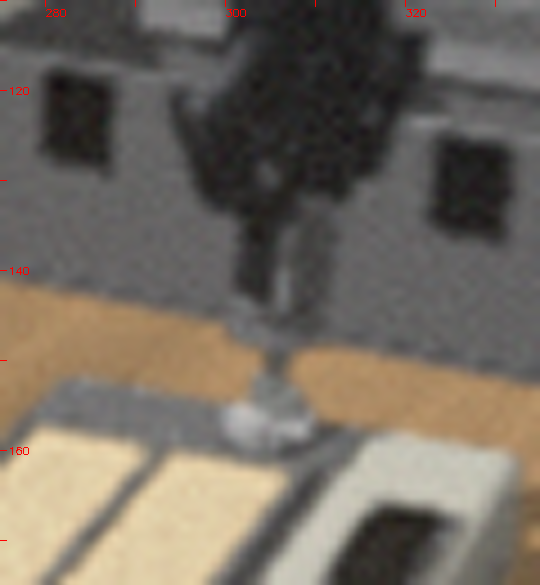

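```bash
python3 -m inch '.002 0 .001 0;.001 0 0 0;0 0 0 0';python3 -m inch '.0015 0 0 0;.0015 0 0 0;0 0 0 0';  python3 m.py .5107 -.2925 .148 -17
```

```text
time_s: 19.5
tcp_pos: [0.5106, -0.2926, 0.1512]
tcp_rot: [1.235, 1.571, 2.51]
contact_force: [-0.5, -0.5, -1.5]
gripper_width: 0.0192
time_s: 19.88
tcp_pos: [0.5105, -0.2926, 0.1481]
tcp_rot: [1.356, 1.57, 2.631]
contact_force: [0.1, 0.6, -1.4]
gripper_width: 0.0193
t 19.88 tcp [ 0.5105 -0.2926  0.1481] Rcols x [-0.  0. -1.] y [-0.957  0.292  0.   ] z [0.292 0.957 0.   ] q [-0.57  0.52  1.84 -0.    0.78 -1.85] w 0.0193 F [ 0.1  0.6 -1.4]
blade(tool y) yaw 163.1
shift tool [ 0.0001 -0.0002  0.0002]
spin 0.001 alt -3.141 q6 now -1.85
```

```bash
python3 -m inch '0 0 0 .15;0 0 0 .15;0 0 0 .15;0 0 0 .15;0 0 0 .15;0 0 0 0'; python3 m.py .5107 -.2925 .148 -102; python3 -c "
from plant import robot;print(robot.observe()['torque'])"
```

```text
time_s: 20.62
tcp_pos: [0.5109, -0.292, 0.1483]
tcp_rot: [0.761, 1.57, 1.283]
contact_force: [2.9, 5.4, -1.5]
gripper_width: 0.0191
t 20.62 tcp [ 0.5109 -0.292   0.1483] Rcols x [ 0.     0.001 -1.   ] y [-0.499  0.867  0.001] z [0.867 0.499 0.001] q [-0.57  0.52  1.84  0.    0.79 -1.09] w 0.0191 F [ 2.9  5.4 -1.5]
blade(tool y) yaw 119.9
shift tool [ 0.0003 -0.0003 -0.0004]
spin 0.732 alt -2.41 q6 now -1.09
[ 1.28788437 -0.64132324  0.05676414]
```

```bash
python3 -m inch '0 .0004 .001 .15;0 0 0 .15;0 0 0 .15;0 0 0 0'; python3 m.py .5107 -.2925 .148 -102; python3 -c "
from plant import robot;print(robot.observe()['torque'])"; python3 -m inch '0 0 .0006 .1;0 0 0 .08;0 0 0 .08;0 0 0 0'; python3 m.py .5107 -.2925 .148 -102; python3 -c "
from plant import robot;print(robot.observe()['torque'])"
```

```text
time_s: 21.12
tcp_pos: [0.5118, -0.2915, 0.1484]
tcp_rot: [0.286, 1.57, 0.358]
contact_force: [3.8, 4.8, -2.4]
gripper_width: 0.019
t 21.12 tcp [ 0.5118 -0.2915  0.1484] Rcols x [ 0.001  0.    -1.   ] y [-0.072  0.997  0.   ] z [0.997 0.072 0.001] q [-0.57  0.52  1.84  0.    0.78 -0.64] w 0.019 F [ 3.8  4.8 -2.4]
blade(tool y) yaw 94.1
shift tool [ 0.0004 -0.0009 -0.0012]
spin 0.282 alt -2.86 q6 now -0.64
[ 0.81088962 -0.84079672  0.02823569]
time_s: 21.62
tcp_pos: [0.5122, -0.2915, 0.1483]
tcp_rot: [0.629, 1.57, 0.444]
contact_force: [4.1, 3.4, -1.9]
gripper_width: 0.0194
t 21.62 tcp [ 0.5122 -0.2915  0.1483] Rcols x [ 0.001  0.    -1.   ] y [0.184 0.983 0.   ] z [ 0.983 -0.184  0.   ] q [-0.57  0.52  1.84  0.    0.79 -0.38] w 0.0194 F [ 4.1  3.4 -1.9]
blade(tool y) yaw 79.4
shift tool [ 0.0003 -0.0013 -0.0013]
spin 0.025 alt -3.117 q6 now -0.38
[ 0.83418916 -0.79866684  0.11702988]
```

```bash
python3 -m inch '0 0 0 .05;0 0 0 .04;0 0 0 0;0 0 0 0'; python3 m.py .5107 -.2925 .148 -102; python3 -c "
from plant import robot;print(robot.observe()['torque'])
from h import *
o=grab('e4'); crop('e4','side',275,110,335,175,9,'e4')"
```

```text
time_s: 22.12
tcp_pos: [0.5123, -0.2916, 0.1484]
tcp_rot: [0.35, 1.57, 0.078]
contact_force: [5.6, 4.1, -2.1]
gripper_width: 0.0192
t 22.12 tcp [ 0.5123 -0.2916  0.1484] Rcols x [ 0.001  0.    -1.   ] y [0.269 0.963 0.   ] z [ 0.963 -0.269  0.001] q [-0.57  0.52  1.84  0.    0.79 -0.3 ] w 0.0192 F [ 5.6  4.1 -2.1]
blade(tool y) yaw 74.4
shift tool [ 0.0004 -0.0013 -0.0013]
spin -0.063 alt 3.079 q6 now -0.3
[ 0.93363516 -1.0255778   0.59927182]
```

View pics/e4.png

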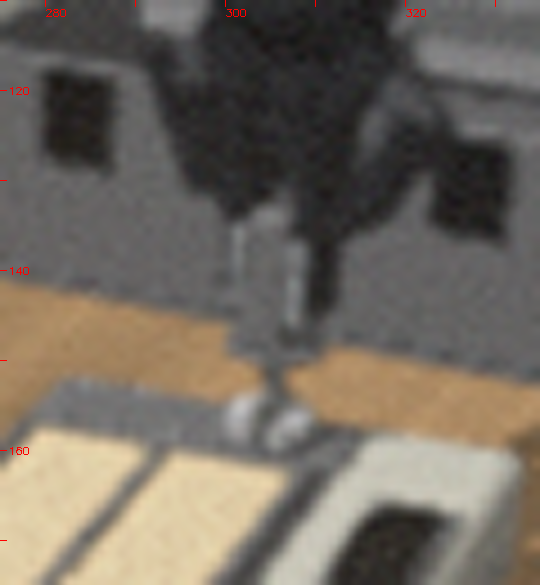

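```bash
python3 -m inch '0 0 0 -.12;0 0 0 -.12;0 0 0 0;-.005 0 0 0;-.02 0 0 0;-.03 0 0 0;-.015 0 0 0;0 0 0 0'; python3 m.py .5206 .1073 .215 11
```

```text
time_s: 23.22
tcp_pos: [0.5123, -0.2921, 0.2192]
tcp_rot: [-0.553, 1.569, -0.589]
contact_force: [-0.4, 0.7, -1.3]
gripper_width: 0.0191
t 23.23 tcp [ 0.5123 -0.2921  0.2192] Rcols x [ 0.002 -0.001 -1.   ] y [ 0.036  0.999 -0.001] z [ 0.999 -0.036  0.002] q [-0.57  0.43  1.78 -0.    0.93 -0.53] w 0.0191 F [-0.4  0.7 -1.3]
blade(tool y) yaw 88.0
shift tool [ 0.0038  0.3994 -0.0059]
spin 1.343 alt -1.798 q6 now -0.53
```

```bash
python3 -m inch '0 .015 0 0;0 .035 -.0006 0;0 .045 -.0008 0;0 .045 -.0008 0;0 .045 -.0008 0;0 .045 -.0008 0;0 .045 -.0007 0;0 .045 -.0007 0;0 .04 -.0007 0;0 .026 0 0;0 .0134 0 0;0 0 0 0'; python3 -m inch '0 0 0 -.16;0 0 0 -.16;0 0 0 -.16;0 0 0 -.16;0 0 0 -.16;0 0 0 -.16;0 0 0 -.16;0 0 0 -.16;0 0 0 -.16;0 0 0 -.16;0 0 0 -.16;0 0 0 -.04';python3 -m inch '0 0 0 0'; python3 m.py .5206 .1073 .081 10.8
python3 - <<'E'
from h import *
o=grab("k"); crop("k","side",220,140,280,220,9,"k1")
p=robot.observe()["tcp_pos"]; print(proj(o["side"],p-[0,0,.0695]),proj(o["side"],p-[0,0,.035]))
E
```

```text
time_s: 24.72
tcp_pos: [0.5194, 0.1081, 0.2177]
tcp_rot: [-2.909, 1.57, -2.943]
contact_force: [-0.6, -0.1, -1.5]
gripper_width: 0.0192
time_s: 26.22
tcp_pos: [0.5198, 0.1063, 0.2181]
tcp_rot: [1.9, 1.57, -2.616]
contact_force: [0.7, 0.6, -1.5]
gripper_width: 0.0191
time_s: 26.35
tcp_pos: [0.5198, 0.1066, 0.2181]
tcp_rot: [1.797, 1.57, -2.723]
contact_force: [-0.1, -0.5, -0.9]
gripper_width: 0.0193
t 26.35 tcp [0.5198 0.1066 0.2181] Rcols x [-0.001 -0.    -1.   ] y [-0.981 -0.192  0.001] z [-0.192  0.981 -0.   ] q [ 0.15  0.36  1.91 -0.    0.88 -1.62] w 0.0193 F [-0.1 -0.5 -0.9]
blade(tool y) yaw -169.0
shift tool [ 0.1371 -0.001   0.0006]
spin 0.004 alt -3.137 q6 now -1.62
[247.17518167 187.29473514] [247.01972317 175.72843576]
```

View pics/k1.png

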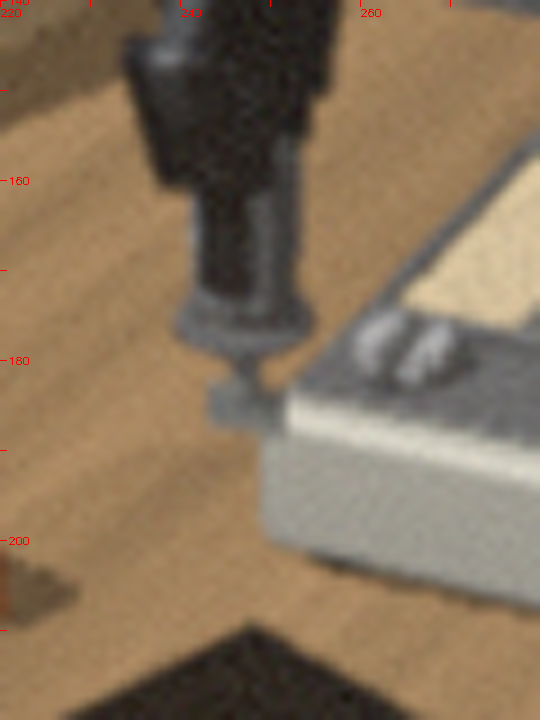

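```bash
python3 -m inch '.03 -.001 .0006 0;.03 0 0 0;.025 0 0 0;.012 0 0 0;.012 0 0 0;0 0 0 0'; python3 -m inch '.01 0 0 0;.01 0 0 0;.004 0 0 0;0 0 0 0'; python3 m.py .5206 .1073 .0805 10.8
```

```text
time_s: 27.2
tcp_pos: [0.5207, 0.1083, 0.109]
tcp_rot: [1.52, 1.57, -2.998]
contact_force: [0.4, 0.3, -1.2]
gripper_width: 0.0191
time_s: 27.7
tcp_pos: [0.5206, 0.1083, 0.085]
tcp_rot: [1.534, 1.57, -2.984]
contact_force: [0.7, 0.0, -0.5]
gripper_width: 0.0189
t 27.7 tcp [0.5206 0.1083 0.085 ] Rcols x [-0.001 -0.    -1.   ] y [-0.981 -0.193  0.001] z [-0.193  0.981  0.   ] q [ 0.15  0.56  2.01 -0.    0.58 -1.62] w 0.0189 F [ 0.7  0.  -0.5]
blade(tool y) yaw -168.9
shift tool [ 0.0045  0.0002 -0.001 ]
spin 0.006 alt -3.136 q6 now -1.62
```

```bash
python3 -m inch '.002 0 -.001 0;.0015 0 0 0;0 0 0 0'; python3 -m inch '.001 0 0 0;0 0 0 0';  python3 m.py .5206 .1073 .0805 10.8
```

```text
time_s: 28.08
tcp_pos: [0.5211, 0.1074, 0.0818]
tcp_rot: [-1.384, 1.571, 0.381]
contact_force: [0.3, 0.4, -0.9]
gripper_width: 0.0193
time_s: 28.32
tcp_pos: [0.521, 0.1074, 0.0808]
tcp_rot: [0.515, 1.571, 2.28]
contact_force: [0.0, 0.3, -1.0]
gripper_width: 0.0193
t 28.32 tcp [0.521  0.1074 0.0808] Rcols x [-0.  0. -1.] y [-0.981 -0.193  0.   ] z [-0.193  0.981  0.   ] q [ 0.15  0.56  2.01  0.    0.57 -1.62] w 0.0193 F [ 0.   0.3 -1. ]
blade(tool y) yaw -168.9
shift tool [ 0.0003  0.0004 -0.    ]
spin 0.006 alt -3.136 q6 now -1.62
```

```bash
python3 -m inch '.0007 0 0 0;0 0 0 0';python3 -m inch '.0007 0 0 0;0 0 0 0';  python3 m.py .5206 .1073 .0805 10.8
python3 - <<'E'
from h import *
o=grab("k2"); crop("k2","side",215,180,280,250,9,"k2")
E
```

```text
time_s: 28.58
tcp_pos: [0.5211, 0.1074, 0.0806]
tcp_rot: [-1.617, 1.571, 0.148]
contact_force: [-2.4, -0.5, 8.7]
gripper_width: 0.0191
time_s: 28.82
tcp_pos: [0.5211, 0.1074, 0.0805]
tcp_rot: [-1.593, 1.57, 0.172]
contact_force: [-7.1, -0.4, 24.8]
gripper_width: 0.0192
t 28.82 tcp [0.5211 0.1074 0.0805] Rcols x [ 0.001  0.    -1.   ] y [-0.981 -0.193 -0.001] z [-0.193  0.981 -0.   ] q [ 0.15  0.56  2.01  0.    0.57 -1.62] w 0.0192 F [-7.1 -0.4 24.8]
blade(tool y) yaw -168.9
shift tool [-0.      0.0005 -0.    ]
spin 0.006 alt -3.136 q6 now -1.62
```

View pics/k2.png

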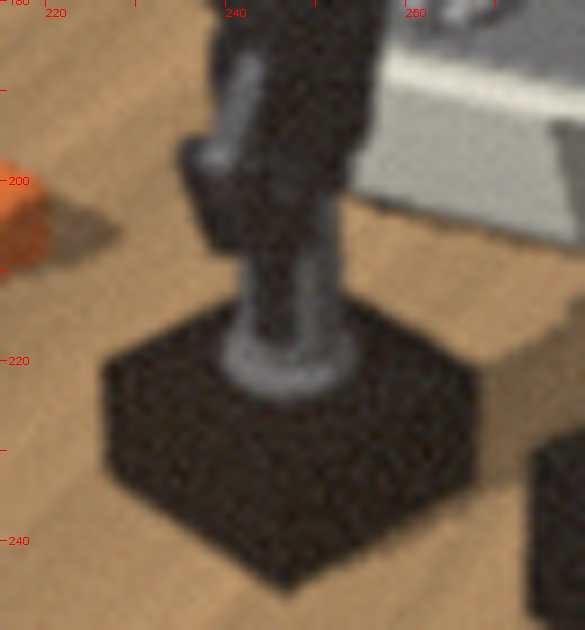

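Collar rests on the stand (around pixel (246,221)). Relax, open, then rise.

```bash
python3 -m inch '-.001 0 0 0;0 0 0 0';python3 -m inch '0 0 0 0;0 0 0 0;0 0 0 0;0 0 0 0;0 0 0 0;0 0 0 0' -1;  python3 -m inch '-.02 0 0 0;-.035 0 0 0;-.035 0 0 0;-.035 0 0 0;-.03 0 0 0;0 0 0 0'; python3 m.py .4315 -.2035 .235
python3 - <<'E'
from h import *
o=grab("l"); crop("l","side",215,180,280,250,9,"l2"); crop("l","top",210,165,380,250,4,"l3")
E
```

```text
time_s: 29.18
tcp_pos: [0.5212, 0.1074, 0.0806]
tcp_rot: [-1.593, 1.57, 0.172]
contact_force: [-2.2, 0.5, 8.2]
gripper_width: 0.0194
time_s: 29.92
tcp_pos: [0.5211, 0.1074, 0.0804]
tcp_rot: [-1.415, 1.571, 0.35]
contact_force: [0.3, -0.7, -0.9]
gripper_width: 0.0857
time_s: 30.68
tcp_pos: [0.5222, 0.1076, 0.2376]
tcp_rot: [-1.624, 1.567, 0.141]
contact_force: [-0.0, 0.4, -0.4]
gripper_width: 0.0856
t 30.68 tcp [0.5222 0.1076 0.2376] Rcols x [ 0.004  0.001 -1.   ] y [-0.981 -0.193 -0.004] z [-0.193  0.981 -0.   ] q [ 0.15  0.33  1.88 -0.    0.92 -1.62] w 0.0856 F [-0.   0.4 -0.4]
blade(tool y) yaw -168.9
shift tool [ 0.002   0.1491 -0.2877]
```

View pics/l2.png

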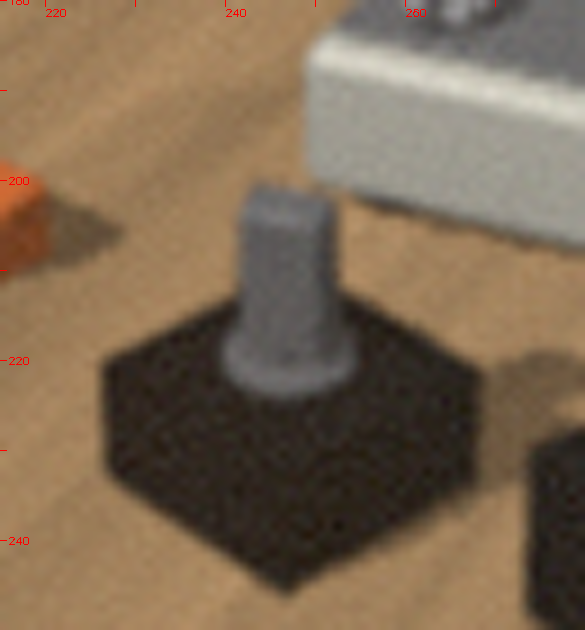

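View pics/l3.png

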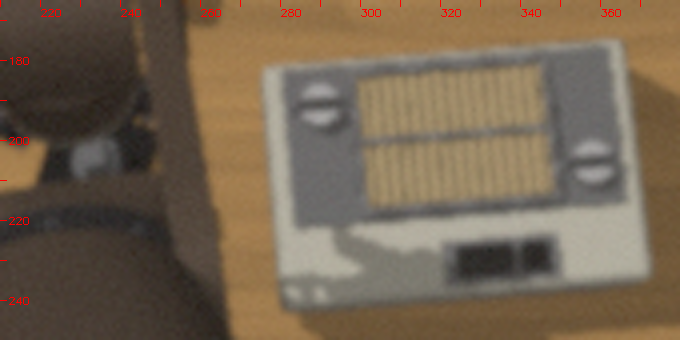

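Run:
```python
from h import *
crop("l","top",312,218,356,242,17,"l4"); crop("l","side",300,150,335,190,14,"l5")
```

```text
(no output)
```

View pics/l4.png

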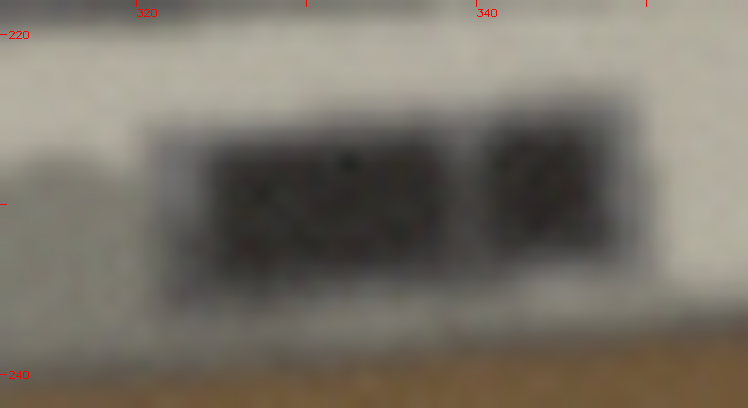

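View pics/l5.png

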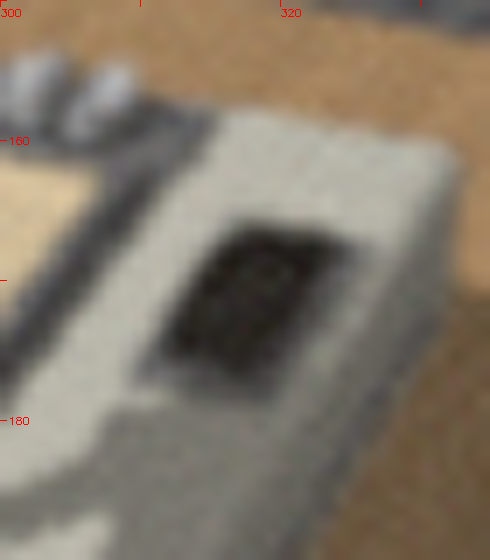

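```bash
python3 -m inch '0 .007 -.0135 0;0 .014 -.027 0;0 .0165 -.032 0;0 .0165 -.032 0;0 .0165 -.032 0;0 .0165 -.032 0;0 .0165 -.032 0;0 .0165 -.032 0;0 .014 -.027 0;0 .010 -.020 0;0 .003 -.006 0;0 0 0 0' 1 40; python3 m.py .433 -.201 .13 3.9
```

```text
time_s: 32.28
tcp_pos: [0.4313, -0.2012, 0.2349]
tcp_rot: [0.828, 1.57, 2.592]
contact_force: [-0.3, 0.2, -0.4]
gripper_width: -0.0001
t 32.27 tcp [ 0.4313 -0.2012  0.2349] Rcols x [-0.001  0.001 -1.   ] y [-0.981 -0.192  0.001] z [-0.192  0.981  0.001] q [-0.5   0.26  2.    0.    0.88 -2.26] w -0.0001 F [-0.3  0.2 -0.4]
blade(tool y) yaw -168.9
shift tool [ 0.1049 -0.0018 -0.0002]
spin 0.125 alt -3.016 q6 now -2.26
```

```bash
python3 -m inch '.03 -.0018 0 0;.035 0 0 .125;.025 0 0 0;.015 0 0 0;0 0 0 0'; python3 m.py .433 -.201 .10 3.9
python3 - <<'E'
from h import *
o=grab("n"); crop("n","side",290,120,350,195,9,"n")
E
```

```text
time_s: 32.9
tcp_pos: [0.4333, -0.2001, 0.1298]
tcp_rot: [0.991, 1.569, 2.632]
contact_force: [0.2, -0.5, 0.4]
gripper_width: -0.0001
t 32.9 tcp [ 0.4333 -0.2001  0.1298] Rcols x [-0.002  0.001 -1.   ] y [-0.998 -0.07   0.002] z [-0.07   0.998  0.001] q [-0.5   0.43  2.1   0.    0.62 -2.14] w -0.0001 F [ 0.2 -0.5  0.4]
blade(tool y) yaw -176.0
shift tool [ 0.0298  0.0003 -0.0009]
spin 0.002 alt -3.14 q6 now -2.14
```

View pics/n.png

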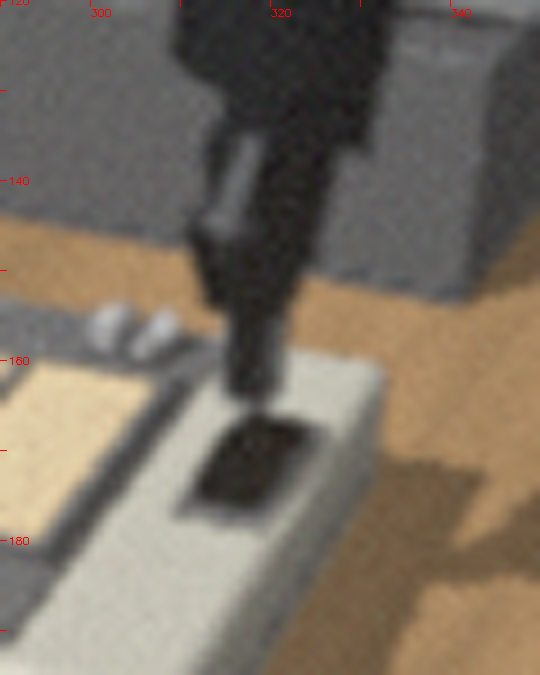

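```bash
python3 -m inch '.01 0 0 0;.008 0 0 0;.004 0 0 0;0 0 0 0'; python3 -m inch '.003 0 0 0;.003 0 0 0;.002 0 0 0;0 0 0 0';python3 m.py .433 -.201 .10 3.9
```

```text
time_s: 33.5
tcp_pos: [0.4335, -0.2007, 0.1081]
tcp_rot: [0.972, 1.57, 2.612]
contact_force: [0.6, 0.4, -0.3]
gripper_width: -0.0001
time_s: 34.0
tcp_pos: [0.4337, -0.2008, 0.1005]
tcp_rot: [-2.137, 1.571, -0.497]
contact_force: [-0.9, 0.4, 6.0]
gripper_width: -0.0002
t 34.0 tcp [ 0.4337 -0.2008  0.1005] Rcols x [ 0. -0. -1.] y [-0.998 -0.069 -0.   ] z [-0.069  0.998 -0.   ] q [-0.5   0.48  2.12  0.    0.54 -2.14] w -0.0002 F [-0.9  0.4  6. ]
blade(tool y) yaw -176.0
shift tool [ 0.0005  0.0007 -0.0001]
spin 0.001 alt -3.141 q6 now -2.14
```

```bash
python3 -m inch '.0007 0 0 0;.0004 0 0 0;0 0 0 0'; python3 -m inch '-.01 0 0 0;-.025 0 0 0;-.03 0 0 0;-.03 0 0 0;-.03 0 0 0;0 0 0 0'
python3 - <<'E'
from h import *
o=grab("p"); crop("p","side",290,140,350,195,12,"p1"); crop("p","top",205,165,380,250,4,"p2")
E
```

```text
time_s: 34.38
tcp_pos: [0.4338, -0.2008, 0.1003]
tcp_rot: [-2.162, 1.57, -0.522]
contact_force: [-6.1, 2.6, 31.8]
gripper_width: 0.0002
time_s: 35.12
tcp_pos: [0.4347, -0.2013, 0.2263]
tcp_rot: [-2.13, 1.567, -0.49]
contact_force: [0.4, 0.3, -0.4]
gripper_width: -0.0003
```

View pics/p1.png

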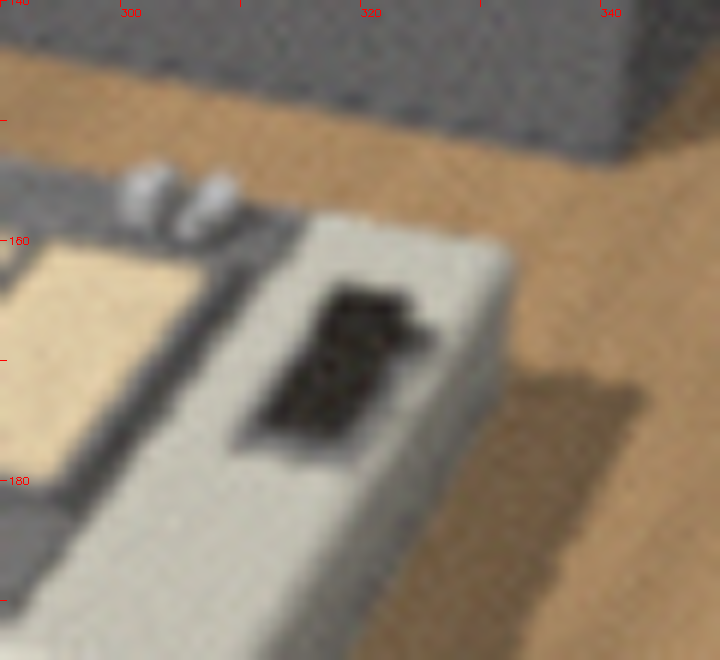

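View pics/p2.png

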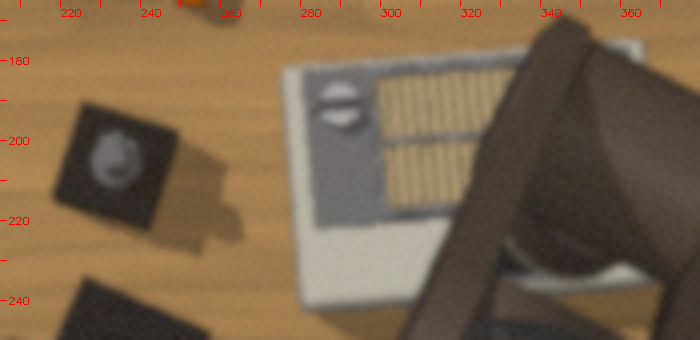

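```bash
python3 -c "
from plant import robot;print(robot.finish_job());o=robot.observe();print(o['time_s'],o['contact_force'])"
```

```text
the job is handed in; nothing more can be done
None
the job is handed in; nothing more can be done
```

The job is handed in at about 35 s of the 70 s allowed; the hand-in reported no verdict. I turned both cover screws to their stops, stood the driver back in its stand and pressed the wide key down.

- **Screws:** The wrist torque rose from about 0.06 N m to 0.47 N m on the left screw and 0.60 N m on the right, so both met their stops. A later top picture shows both slots in line with the unit's y axis.
- **Driver:** The side picture taken after letting go shows it upright with its collar resting on the stand. The last top picture still shows it standing there.
- **Keys:** The wide key reached a hard stop at about 32 N. Fingertip height at that point matched its fully down height. The last side picture shows the narrow key standing higher and the wide one down.
- **Robot and bystanders:** The arm was clear of everything, with contact force near zero. I never went near the bowl, brush or tweezers, but I did not measure their final positions.

**Disagreements:** My first two-view heights for the screw heads came out about 6 mm low (81 mm against 87 mm). The screws themselves sat 1 to 2 mm from my camera estimates, and I corrected that by feel during the turning. No check failed.

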